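# Feed a painted batten home in the guide with a push stick

## Task

Lay the blue batten lengthwise, flat, on the open infeed of the plywood guide. Then take the push stick and with it alone push the batten through the covered channel, under the sprung roller, until you feel it come up against the sprung stop hidden in the red end housing; press it home against that stop with a light push (about 5 to 10 N more than it took to slide) for half a second, never shoving with more than 20 N. Then lay the push stick back flat on its grey mat and leave the other things on the table alone.

Things in the scene. Friction and masses are not known exactly. Their poses are not given: they have to be found in the camera images.
- blue_batten_mid (a point): centre of the blue batten: a loose wooden bar 80 x 24 x 20 mm (x, y, z), about 30 g, its upper half painted blue; it lies flat, its x axis along its length (both ends are alike). This point is 10 mm above its underside. Its place among the three battens varies.
- guide: the fixed feed guide: plywood board 240 x 90 mm, 12 mm thick. Origin on the table under the middle of the infeed edge; x is the feed direction (all guide x values count from here), z up. All its channel parts are centred on guide y = 0.
- infeed (a point): middle of the open infeed, on the board's top (guide x = 45, z = 12 mm), axes as the guide's. The infeed runs from x = 0 to 90 mm: bare board between two aluminium lips 4 mm high, 6 mm wide and 32 mm apart. The whole batten lies here with its centre at about this x.
- mouth (a point): mouth of the channel, on the board's top at guide x = 90 mm. From x = 90 to 115 mm the walls (24 mm high) taper from 32 to 26 mm apart, then stay 26 mm apart; a clear cover, underside 24 mm above the board, spans them from x = 100 mm on.
- roller_top (a point): middle of the roller bracket's top, 62 mm above the table at guide x = 155 mm. Under it a free-turning sprung roller (sunk 2 mm into the batten's path) presses the batten down with some 5 N; nip and rubbing resist the push by roughly 3 to 10 N (varies).
- end_stop: red end housing fixed at the guide's far end (origin on the board's top at guide x = 216 mm, top 58 mm above the table). Hidden in it is a sprung rubber stop: its face waits anywhere from guide x = 190 to 210 mm and yields 1 mm per 4 N, 6 mm at most. So the seated batten's centre is at guide x = 150 to 170 mm; where can only be felt. Home means 4 N or more on the stop for 0.4 s.
- stick_grip (a point): grip centre of the push stick: orange handle 50 x 18 x 26 mm on a wooden blade 150 x 18 x 14 mm, in all 40 mm high, 60 g. The point is 27 mm above the stick's underside, mid-handle; x points along the blade to the pushing end, 90 mm ahead (the other end is 60 mm behind). Grip across y. The blade fits in the channel with its underside 1 to 8 mm above the board.
- stick_tip (a point): middle of the pushing end face of the stick, 7 mm above its underside
- mat: grey felt mat 200 x 90 mm, 3 mm thick, fixed, where the push stick lies at the start and must lie at the end; origin at the centre of its underside, x along its length
- green_batten_mid (a point): centre of the green batten, same size as the blue one; leave alone
- yellow_batten_mid (a point): centre of the yellow batten, same size as the blue one; leave alone
- red_jar: red paint jar, 52 mm across, 90 mm high, origin under its centre; leave alone
- blue_jar: blue paint jar, 56 mm across, 110 mm high, origin under its centre; leave alone
- water_cup: white cup, 70 mm across, 80 mm high, origin under its centre; leave alone
- brush: paint brush lying on the table; leave alone
- white_box: white open wooden box 120 x 120 x 90 mm, origin under its centre; leave alone
Mind the look-alikes: they are no part of the job. What is meant by the part that bears stick_grip is not purple, and is the smaller of those in its own colour.

How it is judged:
By the outcome, as a careful person would: the job done as asked, in the order asked, and still so for the second after the job is handed in, with the robot touching nothing.
It also fails if it takes over 69 s, if anything falls off the work surface, if the arm or the gripper's body presses on something with over 40 N, if the wrist force passes 120 N, or if a joint passes its speed limit or range.

## Robot

A 6-joint arm with a two-finger parallel gripper is mounted at the origin on the work surface. World frame = base frame: x ahead of the robot, y to its left, z up, the work surface at z = 0. Lengths are in mm, angles in rad, forces in N, time in s.
With the tool pointing down it reaches from about 300 to 775 mm from the base axis. Payload 14.6 kg.
Tool frame: the origin (TCP) lies midway between the tips of the shut fingers; the grasp point (between the pads) lies 19 mm behind it; z points along the fingers, y is the direction in which the jaws open and shut (so a half turn about z gives the same grasp; the last joint's range is limited). The gripper opens to 94 mm and grips with 3 to 60 N. Pads are 16 mm wide; open, the fingers measure 119 mm over their backs; the gripper's body (75 mm by 177 mm) begins 78 mm behind the grasp point.
Start: joints at [-1.365, 0.3, 1.521, -0, 1.321, -0.067], TCP at [148.179, -529.653, 205.446] pointing down, gripper open.
Joint ranges: [-3.03, 3.03], [-0.79, 2.21], [0.23, 2.52], [-1.04, 4.18], [0, 3.07], [-2.55, 2.55]. Speed limits (rad/s): [2.22, 2.22, 2.57, 3.14, 3.14, 3.14].

## Interface

Orientations are given as [roll, pitch, yaw] about the fixed x, y, z axes, in that order (R = Rz(yaw) Ry(pitch) Rx(roll)).
In Python, from cell import read_state, camera, get_calibration, sign_off gives the robot as it stands.
- The arm moves only by the tool carry_out, never from a script. Its argument "series" is a list of rows, each an object with "delta_pos": the shift along the world's x, y, z in mm, a list of three; "turn": the turn, a rotation vector about the world's x, y, z in rad, a list of three; "hand": the opening, from 0 (shut) to 1 (fully open). A call has 1 to 8 rows; each row is the pose to reach, as a shift and turn from the pose commanded when the call began; what a row does not reach only later rows make up. A row lasts 1/8 s, in which the tool goes at most 62.5 mm and 10.7 degrees, less where a joint would pass 70% of its speed; a pose out of reach is approached as far as the arm can. A call with a gripper value outside its range is refused whole. The fingers move at their own pace and stop on an object; "squeeze" is the grip in N (left out, the last holds). Time passes only in rows, so rows that repeat a pose let the fingers close. It gives the time, the measured TCP pose, the force and the opening at its end, in the units of the state.
- read_state(): the state, without advancing time (a new reading comes with each control period).
- camera(name): name is "side" or "top"; returns the picture (420x560x3 uint8, red, green, blue); there is no depth.
- get_calibration(name): a dict with "intrinsics" (3x3 intrinsics, pixels), "k1" (the pictures are not rectified: a ray, as slopes to the right and down, at radius r is drawn at 1 + k1 r^2 times it, then the intrinsics apply), "pose" (4x4, takes a point from camera to world coordinates). Camera axes: x right, y down, z forward; pixel columns grow to the right and rows downward; lengths in mm; the calibration is good to about 2 mm. A picture is of the moment at which its call begins. get_calibration takes no time and is no camera call.
- sign_off(): hands the job in, once; it reports no verdict.
The state is a dict: "clock": time; "joints": joint angles; "qd": joint speeds; "effort": joint torques, N m; "eef_pos": TCP position; "eef_rot": TCP orientation; "wrist_force": force on the tool from outside, world axes, zero at the start; "moment": the same for the moment, N m; "finger_gap": finger opening in mm.
Only numpy, scipy, OpenCV 4.12 (cv2) and the standard library are available. Lean on these libraries where they do the work, as an engineer would, in place of code of your own. Each camera call takes 0.05 s, during which the arm holds its last target.

## Working session

There is one attempt and no reset: what is moved stays moved. The work goes in short steps, Python scripts to look and compute and a tool call to move; the robot and the scene stay as the last step left them, time stands still between calls to the robot, and variables do not carry over. Pictures are saved under pics/ and viewed, and the job is handed in when it is done.

Besides the shell and the picture viewer there is one more tool, called after "Emit:" as name(argument=value, ...), one argument or row to a line, values as JSON. carry_out: Moves the arm, as the interface text tells. Its arguments: {"type":"object","properties":{"series":{"type":"array"},"squeeze":{"type":"number"}},"required":["series"]}

```bash
mkdir -p pics; ls; python3 - <<'E'
from cell import *
import cv2
for n in("side","top"):
    im=camera(n); cv2.imwrite(f"pics/{n}0.png",im[...,::-1])
    c=get_calibration(n); print(n,c)
print(read_state())
E
```

```text
pics
side {'intrinsics': array([[495.64767424,   0.        , 288.26871944],
       [  0.        , 495.64767424, 210.87654035],
       [  0.        ,   0.        ,   1.        ]]), 'k1': -0.17695218338281368, 'pose': array([[-8.30190995e-01, -3.79953532e-01,  4.07943900e-01,
        -6.63945305e+01],
       [-5.57173505e-01,  5.41286996e-01, -6.29734923e-01,
         9.79980276e+02],
       [ 1.84552799e-02, -7.50095795e-01, -6.61071631e-01,
         9.95166029e+02],
       [ 0.00000000e+00,  0.00000000e+00,  0.00000000e+00,
         1.00000000e+00]])}
top {'intrinsics': array([[395.25772047,   0.        , 276.59234777],
       [  0.        , 395.25772047, 211.70242408],
       [  0.        ,   0.        ,   1.        ]]), 'k1': -0.001751613089938966, 'pose': array([[ 3.36687341e-03, -9.99206511e-01,  3.96864271e-02,
         4.76727956e+02],
       [-9.99591831e-01, -4.48876843e-03, -2.82138648e-02,
         8.08387518e+01],
       [ 2.83696206e-02, -3.95752358e-02, -9.98813779e-01,
         9.94852706e+02],
       [ 0.00000000e+00,  0.00000000e+00,  0.00000000e+00,
         1.00000000e+00]])}
{'clock': 0.1, 'joints': array([-1.36459826e+00,  3.00385255e-01,  1.52152369e+00, -1.96292150e-06,
        1.32074535e+00, -6.66108532e-02]), 'qd': array([-0.002079  , -0.00101299, -0.00146549,  0.00017069, -0.00257252,
       -0.00081674]), 'effort': array([ 7.33585966e-04, -5.32646549e+01, -3.53287375e+01,  7.09185563e-02,
        2.34439335e-02, -2.92023412e-05]), 'eef_pos': array([ 148.13029014, -529.41719203,  204.95770869]), 'eef_rot': array([-3.14053324e+00, -6.87676139e-05,  2.72809368e-01]), 'wrist_force': array([0.77441462, 0.33748951, 0.24672043]), 'moment': array([ 0.03276619,  0.01580987, -0.02879097]), 'finger_gap': 94.01150029300562}
```

View pics/top0.png

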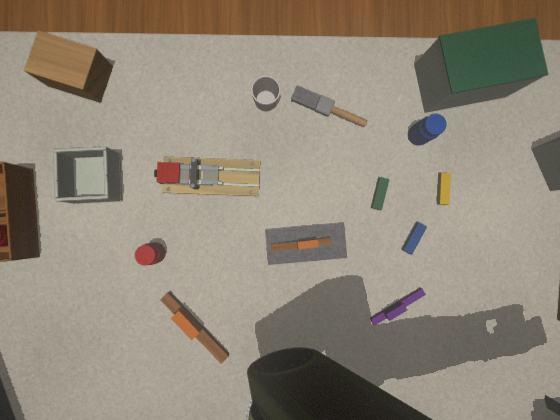

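View pics/side0.png

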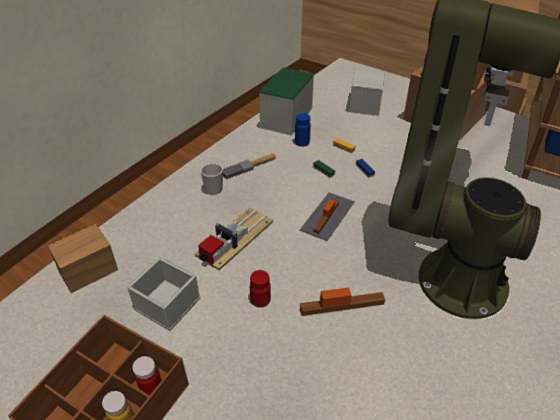

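Candidates for the stick are orange on the mat (308,243), big orange (187,324) and purple (397,305). The mat one fits because it is the smaller orange one and lies on the grey mat. I'll confirm this in an enlarged crop.

```bash
python3 - <<'E'
import cv2
im=cv2.imread("pics/top0.png")
def crop(n,u0,v0,w,h,s): cv2.imwrite(f"pics/{n}.png",cv2.resize(im[v0:v0+h,u0:u0+w],None,fx=s,fy=s,interpolation=cv2.INTER_CUBIC))
crop("c_stick",255,215,100,55,8)
crop("c_guide",145,145,125,60,6)
crop("c_bat",360,165,100,95,6)
E
```

```text
(no output)
```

View pics/c_stick.png

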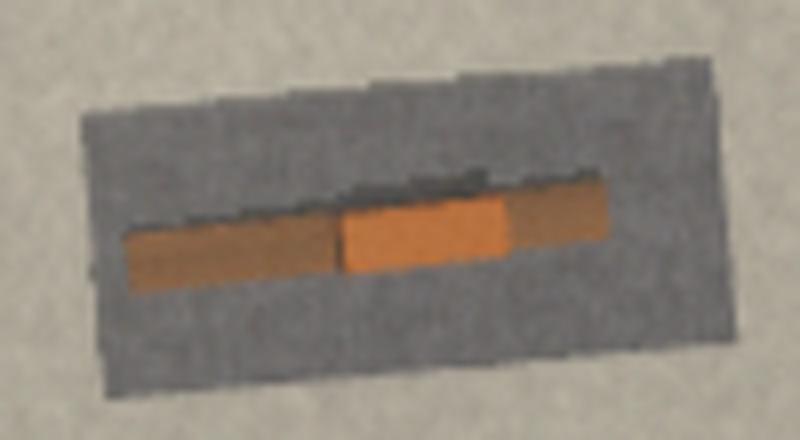

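View pics/c_guide.png

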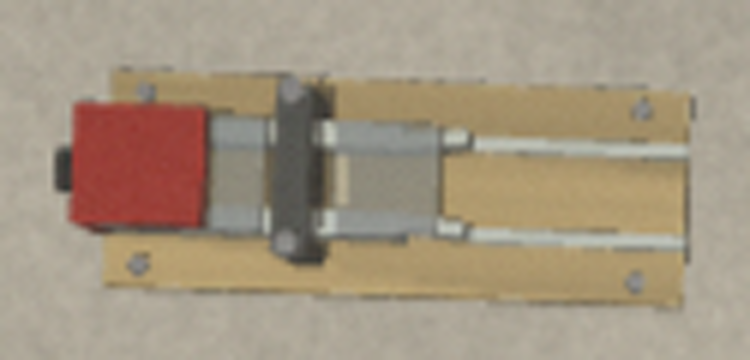

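View pics/c_bat.png

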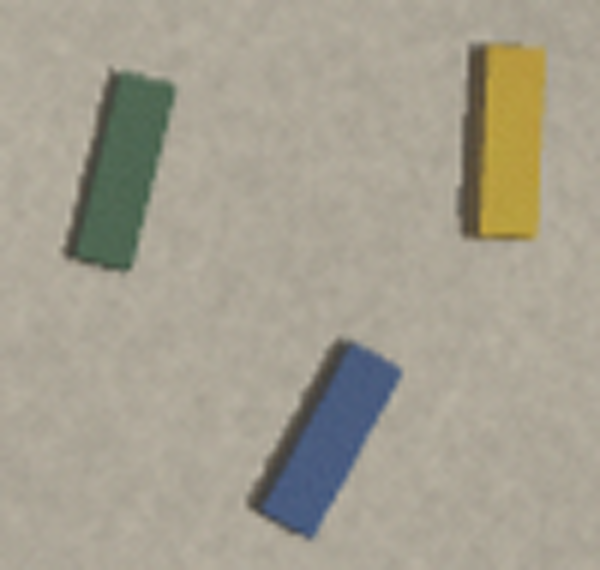

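```bash
cat > h.py <<'E'
import numpy as np, cv2
from cell import *
def ray(n,uv):
    c=get_calibration(n);K=c["intrinsics"];k=c["k1"];P=c["pose"]
    d=cv2.undistortPoints(np.array(uv,float).reshape(-1,1,2),K,np.array([k,0,0,0,0.])).reshape(-1,2)
    D=np.c_[d,np.ones(len(d))]@P[:3,:3].T
    return P[:3,3],D
def at(n,uv,z):
    o,D=ray(n,uv); z=np.broadcast_to(z,(len(D),))
    return o+D*((z-o[2])/D[:,2])[:,None]
def proj(n,X):
    c=get_calibration(n);P=np.linalg.inv(c["pose"])
    return cv2.projectPoints(np.array(X,float).reshape(-1,1,3),cv2.Rodrigues(P[:3,:3])[0],P[:3,3],c["intrinsics"],np.array([c["k1"],0,0,0,0.]))[0].reshape(-1,2)
def mask(im,name):
    h=cv2.cvtColor(im,cv2.COLOR_BGR2HSV);H,S,V=h[...,0].astype(int),h[...,1],h[...,2]
    if name=="blue": return (H>100)&(H<125)&(S>90)&(V>60)
    if name=="orange": return (H>5)&(H<16)&(S>170)&(V>150)
    if name=="wood": return (H>5)&(H<18)&(S>110)
    if name=="red": return ((H<6)|(H>174))&(S>140)
def blob(im,name,box):
    m=np.zeros(im.shape[:2],np.uint8);u0,v0,u1,v1=box
    m[v0:v1,u0:u1]=mask(im,name)[v0:v1,u0:u1]
    n,l,s,c=cv2.connectedComponentsWithStats(m)
    i=1+np.argmax(s[1:,4]); mm=(l==i)
    ys,xs=np.nonzero(mm)
    return np.c_[xs,ys].astype(float), c[i], s[i]
E
python3 - <<'E'
from h import *
t=cv2.imread("pics/top0.png");s=cv2.imread("pics/side0.png")
np.set_printoptions(precision=1,suppress=True)
def pose(n,im,name,box,z):
    p,c,st=blob(im,name,box)
    X=at(n,p,z)[:,:2]; m=X.mean(0)
    r=cv2.minAreaRect(X.astype(np.float32))
    w,V=np.linalg.eigh(np.cov((X-m).T)); a=V[:,1]
    print(n,name,st,c,"mean",m,"rect",r,"axisyaw",np.arctan2(a[1],a[0]))
pose("top",t,"blue",(395,210,435,265),20)
pose("side",s,"blue",(350,150,380,182),20)
pose("top",t,"orange",(290,230,325,260),43)
pose("top",t,"wood",(262,228,340,258),17)
pose("side",s,"orange",(315,195,345,225),43)
# mat corners
def cc(p,u0,v0,s): p=np.array(p,float);return (p+.5)/s-.5+[u0,v0]
M=at("top",cc([(82,112),(710,58),(737,342),(108,397)],255,215,8),3);print("mat",M[:,:2],M.mean(0))
G=at("top",cc([(112,70),(692,92),(684,306),(104,288)],145,145,6),12);print("guide board",G[:,:2])
print(np.linalg.norm(G-np.roll(G,1,0),axis=1),np.linalg.norm(M-np.roll(M,1,0),axis=1))
B=at("top",cc([(213,136-20),(436,125),(442,218),(208,237)],145,145,6),36)
R=at("top",cc([(74,102),(208,104),(202,228),(70,222)],145,145,6),58);print("red",R[:,:2],R.mean(0))
L=at("top",cc([(472,143),(688,152),(688,243),(470,235)],145,145,6),16);print("lips",L[:,:2])
E
```

```text
top blue [404 223  22  31 277] [414.8 238.1] mean [ 451.4 -290.8] rect ((451.38433837890625, -290.84906005859375), (22.139741897583008, 77.36396789550781), 60.93578338623047) axisyaw 2.6341534385714915
side blue [357 159  18  15 105] [365.3 165.8] mean [ 451.3 -287.7] rect ((451.04168701171875, -287.3831481933594), (22.087587356567383, 82.2044906616211), 59.597293853759766) axisyaw 2.6134648365872053
top orange [314 245   2   2   3] [314.3 245.3] mean [433.9 -37.3] rect ((434.0629577636719, -37.097476959228516), (1.7021876573562622, 3.412766933441162), 44.8831672668457) axisyaw 2.351270562256291
top wood [271 238  60  13 411] [301.  244.2] mean [435.3  -7.6] rect ((434.4268798828125, -6.5690460205078125), (19.172786712646484, 147.5585174560547), 6.817811489105225) axisyaw 1.6816624085692025
side orange [324 200  10  10  52] [328.7 204.7] mean [438.7 -19. ] rect ((438.7845153808594, -19.531579971313477), (14.979302406311035, 44.692630767822266), 7.424230575561523) axisyaw 1.6962789078768608
mat [[ 473.7   82.2]
 [ 491.4 -115.6]
 [ 402.2 -123.8]
 [ 384.8   73.7]] [438.  -20.9   3. ]
guide board [[652.3 335.1]
 [645.1  95.2]
 [555.8  98.1]
 [561.8 337.1]]
[ 90.5 240.   89.4 239.1] [ 89.3 198.6  89.6 198.3]
red [[631.3 337.9]
 [630.9 285.4]
 [581.8 287.1]
 [583.8 338.8]] [607.  312.3  58. ]
lips [[622.5 185.9]
 [619.4  96.7]
 [581.6  96.5]
 [584.3 186.4]]
```

The stick crop shows the narrow-handled orange stick on the grey mat, with its handle at about (308,243) and its longer blade, the pushing end, at about (271,247). The guide's red end is at (168,173) and its infeed edge at u≈260, so the feed runs along world +y. The blue batten is at (415,238). The measured sizes agree with the ones given: board 240x90, mat 199x89, batten about 77x22.

Next I move above the batten.

Emit:
carry_out(
  series=[
    {"delta_pos":[303,239.5,-105],"turn":[0,0,-0.788],"hand":0.55},
    {"delta_pos":[303,239.5,-105],"turn":[0,0,-0.788],"hand":0.55},
    {"delta_pos":[303,239.5,-105],"turn":[0,0,-0.788],"hand":0.55},
    {"delta_pos":[303,239.5,-105],"turn":[0,0,-0.788],"hand":0.55},
    {"delta_pos":[303,239.5,-105],"turn":[0,0,-0.788],"hand":0.55},
    {"delta_pos":[303,239.5,-105],"turn":[0,0,-0.788],"hand":0.55},
    {"delta_pos":[303,239.5,-105],"turn":[0,0,-0.788],"hand":0.55},
    {"delta_pos":[303,239.5,-105],"turn":[0,0,-0.788],"hand":0.55},
  ],
)

```text
clock: 1.1
eef_pos: [452.3, -288.0, 99.2]
eef_rot: [-3.141, 0.002, -0.512]
wrist_force: [-0.3, -1.0, 0.6]
finger_gap: 52.0
```

```bash
python3 - <<'E'
from h import *
np.set_printoptions(precision=3,suppress=True)
s=read_state();print(s["clock"],s["eef_pos"],s["eef_rot"],s["wrist_force"],s["finger_gap"],s["qd"])
for n in("side","top"):
    im=camera(n)[...,::-1].copy(); cv2.imwrite(f"pics/{n}1.png",im)
    print(n,proj(n,[s["eef_pos"]]))
im=cv2.imread("pics/side1.png");cv2.imwrite("pics/side1c.png",cv2.resize(im[90:230,290:430],None,fx=4,fy=4,interpolation=cv2.INTER_CUBIC))
E
```

```text
1.1 [ 452.327 -287.955   99.175] [-3.141  0.002 -0.512] [-0.257 -0.974  0.632] 52.03325856427138 [-0.066 -0.029  0.007 -0.01   0.011 -0.041]
side [[367.852 146.013]]
top [[426.581 238.577]]
```

View pics/side1c.png

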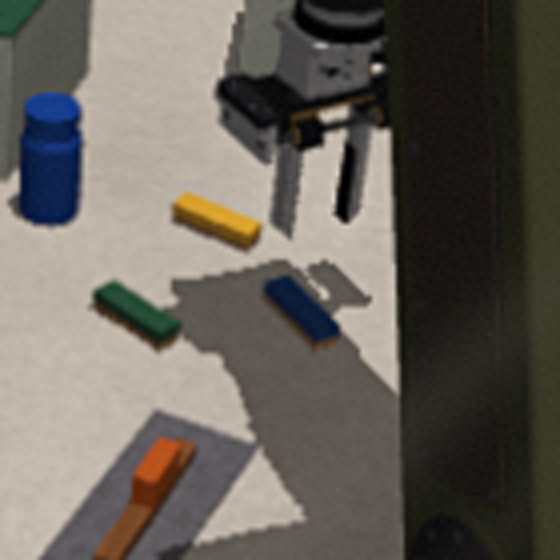

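View pics/top1.png

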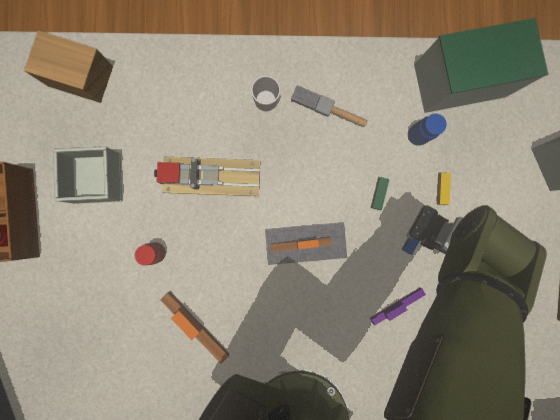

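The side crop shows the fingertips straddling the batten, and the projected TCP is within 1 px of where they appear. I'll descend and grip.

Emit:
carry_out(
  series=[
    {"delta_pos":[0,0,-40],"turn":[0,0,0],"hand":0.55},
    {"delta_pos":[0,0,-75],"turn":[0,0,0],"hand":0.55},
    {"delta_pos":[0,0,-92.5],"turn":[0,0,0],"hand":0.55},
    {"delta_pos":[0,0,-92.5],"turn":[0,0,0],"hand":0.55},
    {"delta_pos":[0,0,-92.5],"turn":[0,0,0],"hand":0.1},
    {"delta_pos":[0,0,-92.5],"turn":[0,0,0],"hand":0.1},
    {"delta_pos":[0,0,-92.5],"turn":[0,0,0],"hand":0.1},
    {"delta_pos":[0,0,-92.5],"turn":[0,0,0],"hand":0.1},
  ],
  squeeze=15,
)

```text
clock: 2.2
eef_pos: [451.5, -290.3, 8.6]
eef_rot: [3.141, -0.001, -0.515]
wrist_force: [-1.8, 0.9, 5.7]
finger_gap: 24.2
```

Emit:
carry_out(
  series=[
    {"delta_pos":[0,0,50],"turn":[0,0,0],"hand":0.1},
    {"delta_pos":[0,0,100],"turn":[0,0,0.1],"hand":0.1},
    {"delta_pos":[20,50,102],"turn":[0,0,0.28],"hand":0.1},
    {"delta_pos":[40,105,102],"turn":[0,0,0.46],"hand":0.1},
    {"delta_pos":[60,160,102],"turn":[0,0,0.64],"hand":0.1},
    {"delta_pos":[80,215,102],"turn":[0,0,0.82],"hand":0.1},
    {"delta_pos":[97,270,102],"turn":[0,0,1.0],"hand":0.1},
    {"delta_pos":[113,320,102],"turn":[0,0,1.18],"hand":0.1},
  ],
)

```text
clock: 3.2
eef_pos: [564.5, 31.9, 110.0]
eef_rot: [3.142, -0.0, 0.671]
wrist_force: [1.5, -0.2, -0.5]
finger_gap: 23.7
```

Emit:
carry_out(
  series=[
    {"delta_pos":[17,50,0],"turn":[0,0,0.18],"hand":0.1},
    {"delta_pos":[30,90,0],"turn":[0,0,0.36],"hand":0.1},
    {"delta_pos":[37.5,111.7,0],"turn":[0,0,0.54],"hand":0.1},
    {"delta_pos":[37.5,111.7,-20],"turn":[0,0,0.72],"hand":0.1},
    {"delta_pos":[37.5,111.7,-50],"turn":[0,0,0.878],"hand":0.1},
    {"delta_pos":[37.5,111.7,-60],"turn":[0,0,0.878],"hand":0.1},
    {"delta_pos":[37.5,111.7,-60],"turn":[0,0,0.878],"hand":0.1},
  ],
)

```text
clock: 4.08
eef_pos: [601.6, 141.5, 49.9]
eef_rot: [-3.141, 0.0, 1.539]
wrist_force: [0.6, -0.2, -0.2]
finger_gap: 23.9
```

```bash
python3 - <<'E'
from h import *
np.set_printoptions(precision=3,suppress=True)
s=read_state();print(s["clock"],s["eef_pos"],s["eef_rot"],s["wrist_force"],s["finger_gap"])
for n in("side","top"):
    im=camera(n)[...,::-1].copy(); cv2.imwrite(f"pics/{n}2.png",im)
    print(n,proj(n,[s["eef_pos"]]))
a=cv2.imread("pics/side2.png")[170:290,180:300];b=cv2.imread("pics/top2.png")[130:250,150:270]
cv2.imwrite("pics/c2.png",cv2.resize(np.hstack([a,b]),None,fx=3.3,fy=3.3,interpolation=cv2.INTER_CUBIC))
E
```

```text
4.075 [601.583 141.493  49.877] [-3.141  0.     1.539] [ 0.557 -0.215 -0.246] 23.858233528711793
side [[251.859 211.361]]
top [[240.278 175.132]]
```

View pics/c2.png

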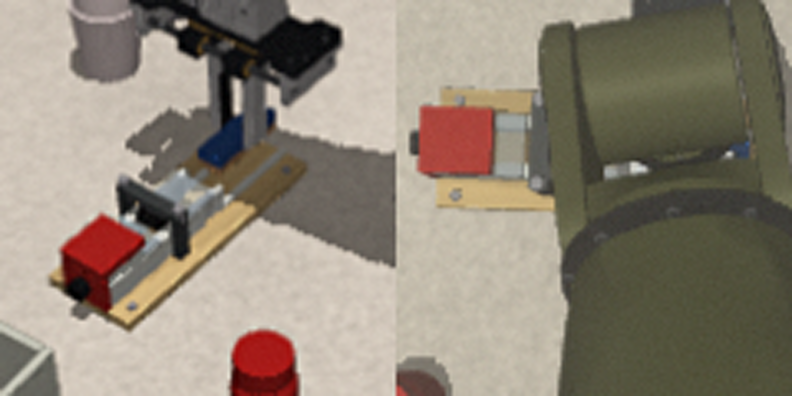

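The batten is held level above the infeed. Before lowering it I'll check the guide fit in the other camera by overlaying the model.

```bash
python3 - <<'E'
from h import *
y=1.5432;o=np.array([600.45,96.65]);c,s=np.cos(y),np.sin(y)
def g(x,yy,z): return [o[0]+c*x-s*yy,o[1]+s*x+c*yy,z]
for n in("side","top"):
    im=cv2.imread(f"pics/{n}0.png");S=6
    u0,v0=(190,195) if n=="side" else (145,140)
    b=cv2.resize(im[v0:v0+75,u0:u0+125],None,fx=S,fy=S,interpolation=cv2.INTER_CUBIC)
    def line(P,col):
        p=proj(n,P); p=((p-[u0,v0]+.5)*S-.5).round().astype(int); cv2.polylines(b,[p.reshape(-1,1,2)],False,col,1)
    line([g(0,45,12),g(240,45,12),g(240,-45,12),g(0,-45,12),g(0,45,12)],(0,0,255))
    for q in(16,-16): line([g(0,q,16),g(90,q,16)],(255,0,255))
    line([g(100,13,36),g(190,13,36)],(0,255,0));line([g(100,-13,36),g(190,-13,36)],(0,255,0))
    cv2.imwrite(f"pics/ov_{n}.png",b)
a=np.vstack([cv2.imread("pics/ov_side.png"),cv2.imread("pics/ov_top.png")]);cv2.imwrite("pics/ov.png",cv2.resize(a,(500,600)))
E
```

```text
(no output)
```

View pics/ov_side.png

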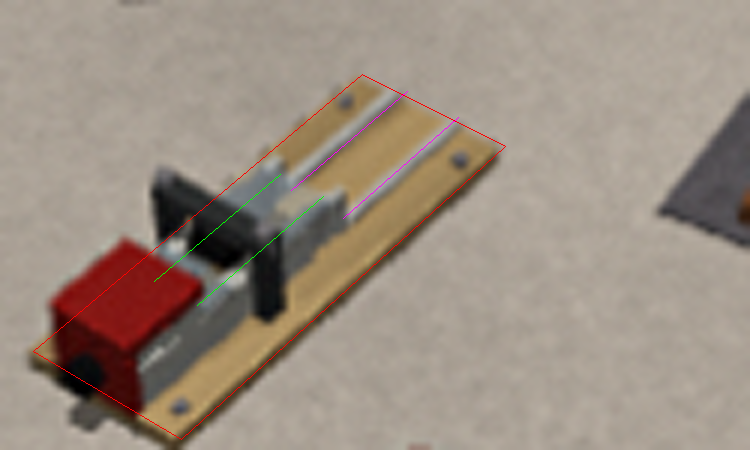

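View pics/ov_top.png

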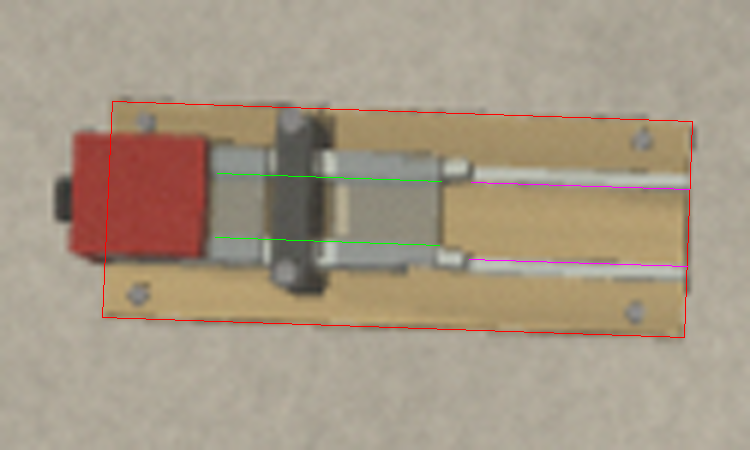

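The overlays agree to about 1 px (2 mm) in both views, well inside the ±4 mm lip clearance, so I'll lower the batten.

Emit:
carry_out(
  series=[
    {"delta_pos":[0,0,-15],"turn":[0,0,0],"hand":0.1},
    {"delta_pos":[0,0,-25],"turn":[0,0,0],"hand":0.1},
    {"delta_pos":[0,0,-29],"turn":[0,0,0],"hand":0.1},
    {"delta_pos":[0,0,-29],"turn":[0,0,0],"hand":0.1},
  ],
)

```text
clock: 4.68
eef_pos: [601.6, 141.6, 20.7]
eef_rot: [-3.141, 0.0, 1.543]
wrist_force: [0.5, 0.6, -0.8]
finger_gap: 24.0
```

```bash
python3 - <<'E'
from h import *
np.set_printoptions(precision=3,suppress=True)
s=read_state();print(s["clock"],s["eef_pos"],s["eef_rot"],s["wrist_force"],s["finger_gap"])
im=camera("side")[...,::-1].copy(); cv2.imwrite("pics/side3.png",im)
cv2.imwrite("pics/c3.png",cv2.resize(im[170:275,185:295],None,fx=5.5,fy=5.5,interpolation=cv2.INTER_CUBIC))
E
```

```text
4.675 [601.627 141.559  20.726] [-3.141  0.     1.543] [ 0.543  0.627 -0.794] 23.953814921929805
```

View pics/c3.png

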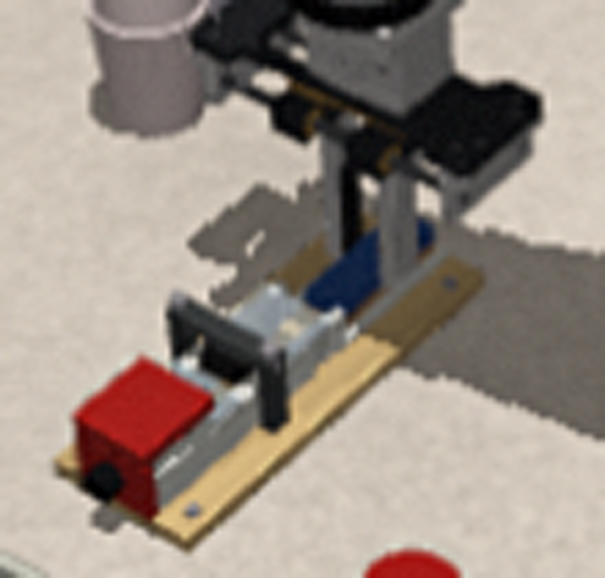

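The batten sits between the lips, clear of the mouth. I'll release it and lift.

Emit:
carry_out(
  series=[
    {"delta_pos":[0,0,-1],"turn":[0,0,0],"hand":0.1},
    {"delta_pos":[0,0,-1],"turn":[0,0,0],"hand":0.45},
    {"delta_pos":[0,0,-1],"turn":[0,0,0],"hand":0.45},
    {"delta_pos":[0,0,-1],"turn":[0,0,0],"hand":0.45},
    {"delta_pos":[0,0,25],"turn":[0,0,0],"hand":0.45},
    {"delta_pos":[0,0,70],"turn":[0,0,0],"hand":0.45},
    {"delta_pos":[-40,-40,90],"turn":[0,0,0.14],"hand":0.45},
    {"delta_pos":[-80,-80,90],"turn":[0,0,0.14],"hand":0.45},
  ],
)

```text
clock: 5.72
eef_pos: [521.3, 60.9, 112.4]
eef_rot: [3.139, 0.0, 1.686]
wrist_force: [1.2, -0.3, 0.3]
finger_gap: 42.3
```

```bash
python3 - <<'E'
from h import *
np.set_printoptions(precision=3,suppress=True)
def cc(p,u0,v0,s): p=np.array(p,float);return (p+.5)/s-.5+[u0,v0]
B=at("top",cc([(124,230),(130,294),(610,241),(604,179)],255,215,8),17)
print(B[:,:2],B.mean(0)); a=B[0]+B[1]-B[2]-B[3];print(np.linalg.norm(a)/2,np.arctan2(a[1],a[0]))
H=at("top",cc([(342,208),(346,273),(510,254),(504,195)],255,215,8),43)
print(H[:,:2],H.mean(0)); a=H[0]+H[1]-H[2]-H[3];print(np.linalg.norm(a)/2,np.arctan2(a[1],a[0]))
n="side";y=1.68;c,s=np.cos(y),np.sin(y);o=[436,-21.4]
def g(x,yy,z): return [o[0]+c*x-s*yy,o[1]+s*x+c*yy,z]
ims=[]
for n,(u0,v0) in {"side":(295,185),"top":(255,215)}.items():
    im=cv2.imread(f"pics/{n}0.png");S=6
    b=cv2.resize(im[v0:v0+60,u0:u0+100],None,fx=S,fy=S,interpolation=cv2.INTER_CUBIC)
    def line(P,col):
        p=proj(n,P); p=((p-[u0,v0]+.5)*S-.5).round().astype(int); cv2.polylines(b,[p.reshape(-1,1,2)],True,col,1)
    line([g(90,9,17),g(90,-9,17),g(-60,-9,17),g(-60,9,17)],(255,255,0))
    line([g(25,9,43),g(25,-9,43),g(-25,-9,43),g(-25,9,43)],(0,255,0));ims.append(b)
cv2.imwrite("pics/ovs.png",np.vstack(ims)[:600*2])
cv2.imwrite("pics/ovs.png",cv2.resize(np.vstack(ims),None,fx=.83,fy=.83))
for n in("side","top"):
    im=camera(n)[...,::-1].copy(); cv2.imwrite(f"pics/{n}4.png",im)
a=cv2.imread("pics/side4.png")[170:290,180:300];b=cv2.imread("pics/top4.png")[130:250,150:270]
cv2.imwrite("pics/c4.png",cv2.resize(np.hstack([a,b]),None,fx=3.3,fy=3.3,interpolation=cv2.INTER_CUBIC))
E
```

```text
[[437.436  69.076]
 [417.758  67.147]
 [434.369 -81.495]
 [453.539 -79.666]] [435.776  -6.234  17.   ]
149.58860484235967 1.6803634907843543
[[445.232   3.81 ]
 [425.728   2.579]
 [431.526 -46.914]
 [449.261 -45.113]] [437.937 -21.41   43.   ]
49.45289345810175 1.6703023947362599
```

View pics/ovs.png

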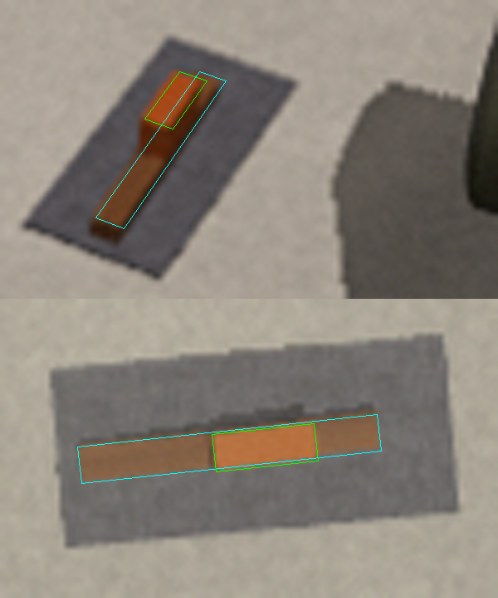

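View pics/c4.png

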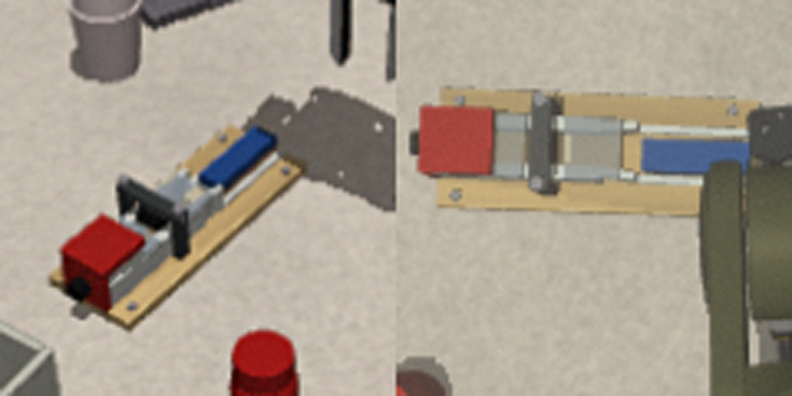

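The batten lies centred between the lips, wholly on the infeed and off the mouth. Next is the push stick, at about (437,-21) with yaw 1.68.

Emit:
carry_out(
  series=[
    {"delta_pos":[-42,-42,-15],"turn":[0,0,0],"hand":0.45},
    {"delta_pos":[-84.7,-82.7,-35],"turn":[0,0,0],"hand":0.45},
    {"delta_pos":[-84.7,-82.7,-50],"turn":[0,0,0],"hand":0.45},
    {"delta_pos":[-84.7,-82.7,-80],"turn":[0,0,0],"hand":0.45},
    {"delta_pos":[-84.7,-82.7,-99],"turn":[0,0,0],"hand":0.45},
    {"delta_pos":[-84.7,-82.7,-99],"turn":[0,0,0],"hand":0.45},
    {"delta_pos":[-84.7,-82.7,-99],"turn":[0,0,0],"hand":0.1},
    {"delta_pos":[-84.7,-82.7,-99],"turn":[0,0,0],"hand":0.1},
  ],
  squeeze=40,
)

```text
clock: 6.82
eef_pos: [437.7, -21.1, 12.7]
eef_rot: [3.14, 0.0, 1.683]
wrist_force: [0.1, 0.5, 0.6]
finger_gap: 25.6
```

Emit:
carry_out(
  series=[
    {"delta_pos":[0,0,0],"turn":[0,0,0],"hand":0.1},
    {"delta_pos":[0,0,0],"turn":[0,0,0],"hand":0.1},
    {"delta_pos":[0,0,40],"turn":[0,0,0],"hand":0.1},
    {"delta_pos":[0,0,80],"turn":[0,0,0],"hand":0.1},
    {"delta_pos":[0,0,80],"turn":[0,0,0],"hand":0.1},
    {"delta_pos":[0,0,80],"turn":[0,0,0],"hand":0.1},
  ],
)

```text
clock: 7.58
eef_pos: [436.6, -21.1, 91.4]
eef_rot: [-3.141, -0.0, 1.683]
wrist_force: [-0.4, 0.5, -1.3]
finger_gap: 17.4
```

```bash
python3 - <<'E'
from h import *
np.set_printoptions(precision=3,suppress=True)
s=read_state();print(s["clock"],s["eef_pos"],s["eef_rot"],s["wrist_force"],s["finger_gap"])
im=camera("side")[...,::-1].copy(); cv2.imwrite("pics/side5.png",im)
y=s["eef_rot"][2];c,sn=np.cos(y),np.sin(y);o=s["eef_pos"]
def g(x,yy,z): return [o[0]+c*x-sn*yy,o[1]+sn*x+c*yy,o[2]+19+z]
p=proj("side",[g(90,9,-13),g(90,-9,-13),g(90,-9,-27),g(90,9,-27)]);print(p)
S=5;b=cv2.resize(im[110:225,270:400],None,fx=S,fy=S,interpolation=cv2.INTER_CUBIC)
for P in ([g(90,9,-13),g(90,-9,-13),g(90,-9,-27),g(90,9,-27)],[g(90,9,-13),g(90,-9,-13),g(-60,-9,-13),g(-60,9,-13)]):
    q=((proj("side",P)-[270,110]+.5)*S-.5).round().astype(int);cv2.polylines(b,[q.reshape(-1,1,2)],True,(255,255,0),1)
cv2.imwrite("pics/c5.png",b)
E
```

```text
7.575 [436.601 -21.12   91.351] [-3.141 -0.     1.683] [-0.43   0.535 -1.277] 17.41034281251365
[[320.956 209.257]
 [315.052 207.203]
 [314.781 210.994]
 [320.643 213.051]]
```

View pics/c5.png

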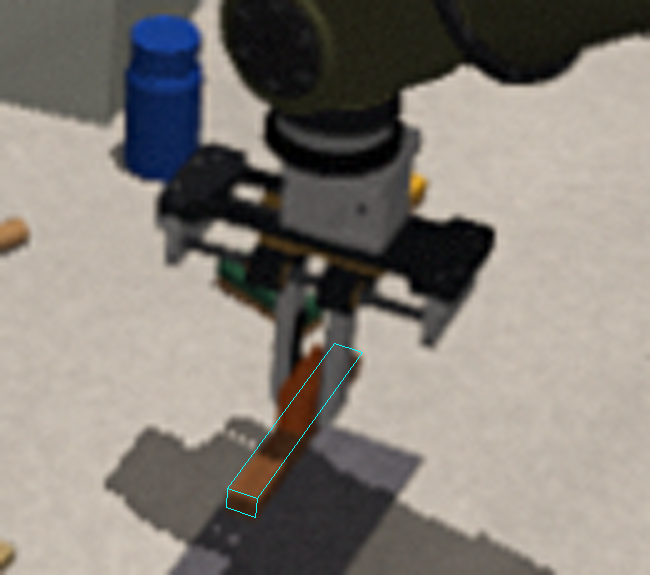

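The stick is held as modelled (overlay on the tip at (317,210)). I'll move it behind the batten, in line with the feed.

Emit:
carry_out(
  series=[
    {"delta_pos":[45,0,0],"turn":[0,0,-0.04],"hand":0.1},
    {"delta_pos":[90,0,0],"turn":[0,0,-0.1],"hand":0.1},
    {"delta_pos":[135,3,0],"turn":[0,0,-0.14],"hand":0.1},
    {"delta_pos":[160.7,6,-15],"turn":[0,0,-0.14],"hand":0.1},
    {"delta_pos":[160.7,6,-45],"turn":[0,0,-0.14],"hand":0.1},
    {"delta_pos":[160.7,6,-67],"turn":[0,0,-0.14],"hand":0.1},
    {"delta_pos":[160.7,6,-67],"turn":[0,0,-0.14],"hand":0.1},
    {"delta_pos":[160.7,6,-67],"turn":[0,0,-0.14],"hand":0.1},
  ],
)

```text
clock: 8.62
eef_pos: [597.8, -15.1, 25.2]
eef_rot: [3.142, 0.0, 1.543]
wrist_force: [0.3, -0.4, 0.1]
finger_gap: 17.7
```

```bash
python3 - <<'E'
from h import *
np.set_printoptions(precision=3,suppress=True)
for i in range(3):
    s=read_state();print(s["clock"],s["eef_pos"],s["eef_rot"],s["wrist_force"],s["finger_gap"])
im=camera("side")[...,::-1].copy(); cv2.imwrite("pics/side6.png",im)
y=s["eef_rot"][2];c,sn=np.cos(y),np.sin(y);o=s["eef_pos"]
def g(x,yy,z): return [o[0]+c*x-sn*yy,o[1]+sn*x+c*yy,o[2]+19+z]
S=5;u0,v0=190,150;b=cv2.resize(im[v0:v0+115,u0:u0+130],None,fx=S,fy=S,interpolation=cv2.INTER_CUBIC)
for P in ([g(90,9,-13),g(90,-9,-13),g(90,-9,-27),g(90,9,-27)],):
    q=((proj("side",P)-[u0,v0]+.5)*S-.5).round().astype(int);cv2.polylines(b,[q.reshape(-1,1,2)],True,(255,255,0),1)
cv2.imwrite("pics/c6.png",b)
im=camera("top")[...,::-1].copy();cv2.imwrite("pics/c6t.png",cv2.resize(im[130:250,150:330],None,fx=4,fy=4,interpolation=cv2.INTER_CUBIC))
E
```

```text
8.625 [597.815 -15.144  25.22 ] [3.142 0.    1.543] [ 0.263 -0.415  0.144] 17.67523238032597
8.625 [597.815 -15.144  25.22 ] [3.142 0.    1.543] [ 0.263 -0.415  0.144] 17.67523238032597
8.625 [597.815 -15.144  25.22 ] [3.142 0.    1.543] [ 0.263 -0.415  0.144] 17.67523238032597
```

View pics/c6.png

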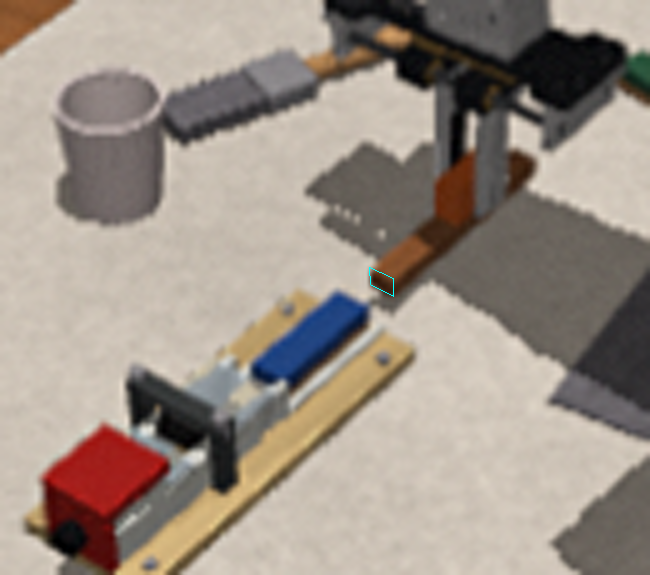

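View pics/c6t.png

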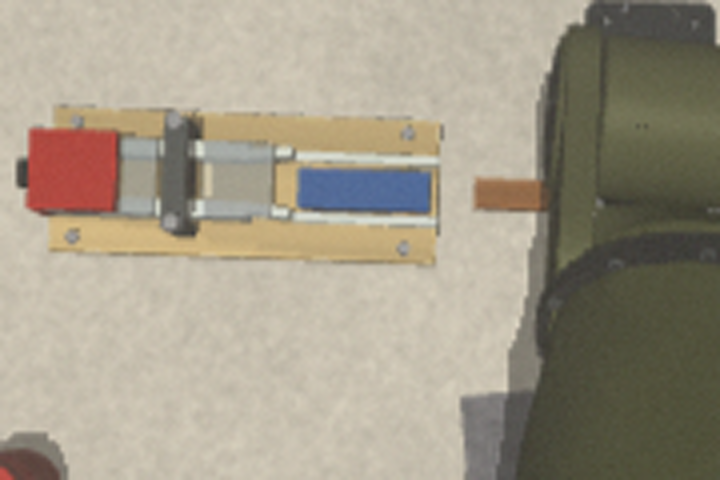

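Emit:
carry_out(
  series=[
    {"delta_pos":[0.3,10,0],"turn":[0,0,0],"hand":0.1},
    {"delta_pos":[0.6,20,0],"turn":[0,0,0],"hand":0.1},
    {"delta_pos":[0.6,23,0],"turn":[0,0,0],"hand":0.1},
    {"delta_pos":[0.7,25,0],"turn":[0,0,0],"hand":0.1},
    {"delta_pos":[0.7,26.5,0],"turn":[0,0,0],"hand":0.1},
    {"delta_pos":[0.8,28,0],"turn":[0,0,0],"hand":0.1},
    {"delta_pos":[0.8,30,0],"turn":[0,0,0],"hand":0.1},
    {"delta_pos":[0.9,32,0],"turn":[0,0,0],"hand":0.1},
  ],
)

```text
clock: 9.72
eef_pos: [598.6, 16.9, 24.9]
eef_rot: [3.142, 0.0, 1.543]
wrist_force: [-0.4, 0.3, 0.1]
finger_gap: 18.1
```

Emit:
carry_out(
  series=[
    {"delta_pos":[0.1,3,0],"turn":[0,0,0],"hand":0.1},
    {"delta_pos":[0.2,6,0],"turn":[0,0,0],"hand":0.1},
    {"delta_pos":[0.2,9,0],"turn":[0,0,0],"hand":0.1},
    {"delta_pos":[0.3,12,0],"turn":[0,0,0],"hand":0.1},
    {"delta_pos":[0.4,15,0],"turn":[0,0,0],"hand":0.1},
    {"delta_pos":[0.5,18,0],"turn":[0,0,0],"hand":0.1},
    {"delta_pos":[0.6,21,0],"turn":[0,0,0],"hand":0.1},
    {"delta_pos":[0.6,23,0],"turn":[0,0,0],"hand":0.1},
  ],
)

```text
clock: 10.72
eef_pos: [599.2, 40.1, 24.9]
eef_rot: [-3.142, 0.0, 1.543]
wrist_force: [-0.4, -0.2, -0.4]
finger_gap: 17.8
```

```bash
cat > look.py <<'E'
from h import *
import sys
k=sys.argv[1]
s=read_state();print(s["clock"],s["eef_pos"].round(2),s["eef_rot"].round(4),s["wrist_force"].round(2),s["finger_gap"])
im=camera("side")[...,::-1].copy(); cv2.imwrite(f"pics/side{k}.png",im)
a=cv2.resize(im[160:275,185:305],None,fx=5,fy=5,interpolation=cv2.INTER_CUBIC); cv2.imwrite(f"pics/c{k}.png",a)
E
python3 look.py 7
```

```text
10.725 [599.18  40.05  24.94] [-3.1416  0.      1.5429] [-0.35 -0.23 -0.42] 17.758417889837595
```

View pics/c7.png

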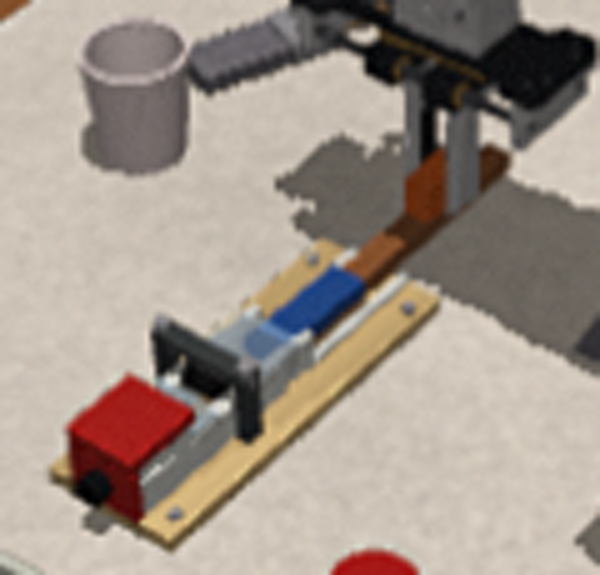

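The stick is square behind the batten, and the batten's front is entering under the cover.

Emit:
carry_out(
  series=[
    {"delta_pos":[0.1,3,0],"turn":[0,0,0],"hand":0.1},
    {"delta_pos":[0.2,6,0],"turn":[0,0,0],"hand":0.1},
    {"delta_pos":[0.2,9,0],"turn":[0,0,0],"hand":0.1},
    {"delta_pos":[0.3,12,0],"turn":[0,0,0],"hand":0.1},
    {"delta_pos":[0.4,15,0],"turn":[0,0,0],"hand":0.1},
    {"delta_pos":[0.5,18,0],"turn":[0,0,0],"hand":0.1},
    {"delta_pos":[0.6,21,0],"turn":[0,0,0],"hand":0.1},
    {"delta_pos":[0.6,23,0],"turn":[0,0,0],"hand":0.1},
  ],
)

```text
clock: 11.78
eef_pos: [599.8, 63.0, 24.9]
eef_rot: [-3.142, 0.0, 1.543]
wrist_force: [-0.2, -1.2, 0.9]
finger_gap: 17.4
```

Emit:
carry_out(
  series=[
    {"delta_pos":[0,1.5,0],"turn":[0,0,0],"hand":0.1},
    {"delta_pos":[0.1,3,0],"turn":[0,0,0],"hand":0.1},
    {"delta_pos":[0.1,4.5,0],"turn":[0,0,0],"hand":0.1},
    {"delta_pos":[0.2,6,0],"turn":[0,0,0],"hand":0.1},
  ],
)

```text
clock: 12.28
eef_pos: [600.0, 68.9, 25.0]
eef_rot: [3.142, 0.0, 1.543]
wrist_force: [0.5, -1.1, -0.5]
finger_gap: 17.8
```

Emit:
carry_out(
  series=[
    {"delta_pos":[0,1.5,0],"turn":[0,0,0],"hand":0.1},
    {"delta_pos":[0.1,3,0],"turn":[0,0,0],"hand":0.1},
    {"delta_pos":[0.1,4.5,0],"turn":[0,0,0],"hand":0.1},
    {"delta_pos":[0.2,6,0],"turn":[0,0,0],"hand":0.1},
  ],
)

```text
clock: 12.78
eef_pos: [600.2, 74.9, 24.9]
eef_rot: [-3.142, 0.0, 1.543]
wrist_force: [-0.2, -0.6, -0.6]
finger_gap: 17.7
```

Emit:
carry_out(
  series=[
    {"delta_pos":[0,1.5,0],"turn":[0,0,0],"hand":0.1},
    {"delta_pos":[0.1,3,0],"turn":[0,0,0],"hand":0.1},
  ],
)

```text
clock: 13.02
eef_pos: [600.4, 77.5, 25.0]
eef_rot: [3.141, 0.001, 1.543]
wrist_force: [0.8, -7.0, 0.6]
finger_gap: 18.0
```

At about guide x = 151 mm the batten's front meets the roller nip (7 N). I'll go on slowly.

Emit:
carry_out(
  series=[
    {"delta_pos":[0,1,0],"turn":[0,0,0],"hand":0.1},
    {"delta_pos":[0.1,2,0],"turn":[0,0,0],"hand":0.1},
  ],
)

```text
clock: 13.28
eef_pos: [600.5, 79.2, 25.0]
eef_rot: [3.141, 0.001, 1.543]
wrist_force: [0.4, -5.4, 0.3]
finger_gap: 17.6
```

Emit:
carry_out(
  series=[
    {"delta_pos":[0,1,0],"turn":[0,0,0],"hand":0.1},
    {"delta_pos":[0.1,2,0],"turn":[0,0,0],"hand":0.1},
  ],
)

```text
clock: 13.52
eef_pos: [600.6, 81.3, 25.0]
eef_rot: [3.141, 0.001, 1.542]
wrist_force: [-0.9, -4.4, 1.1]
finger_gap: 17.6
```

Emit:
carry_out(
  series=[
    {"delta_pos":[0,1.5,0],"turn":[0,0,0],"hand":0.1},
    {"delta_pos":[0.1,3,0],"turn":[0,0,0],"hand":0.1},
    {"delta_pos":[0.1,4.5,0],"turn":[0,0,0],"hand":0.1},
  ],
)

```text
clock: 13.9
eef_pos: [600.7, 86.4, 25.0]
eef_rot: [3.141, 0.0, 1.543]
wrist_force: [1.6, -4.8, 0.3]
finger_gap: 17.7
```

Emit:
carry_out(
  series=[
    {"delta_pos":[0,1.5,0],"turn":[0,0,0],"hand":0.1},
    {"delta_pos":[0.1,3,0],"turn":[0,0,0],"hand":0.1},
    {"delta_pos":[0.1,4.5,0],"turn":[0,0,0],"hand":0.1},
  ],
)

```text
clock: 14.28
eef_pos: [600.9, 90.8, 25.0]
eef_rot: [3.141, 0.0, 1.543]
wrist_force: [2.1, -5.3, 0.7]
finger_gap: 17.6
```

Emit:
carry_out(
  series=[
    {"delta_pos":[0,1.5,0],"turn":[0,0,0],"hand":0.1},
    {"delta_pos":[0.1,3,0],"turn":[0,0,0],"hand":0.1},
    {"delta_pos":[0.1,4.5,0],"turn":[0,0,0],"hand":0.1},
  ],
)

```text
clock: 14.65
eef_pos: [601.0, 95.3, 25.1]
eef_rot: [3.141, 0.0, 1.543]
wrist_force: [2.6, -5.7, -0.7]
finger_gap: 17.6
```

Emit:
carry_out(
  series=[
    {"delta_pos":[0,1.5,0],"turn":[0,0,0],"hand":0.1},
    {"delta_pos":[0.1,3,0],"turn":[0,0,0],"hand":0.1},
    {"delta_pos":[0.1,4.5,0],"turn":[0,0,0],"hand":0.1},
  ],
)

```text
clock: 15.02
eef_pos: [601.2, 99.7, 25.1]
eef_rot: [3.141, 0.0, 1.542]
wrist_force: [3.1, -5.6, -0.5]
finger_gap: 17.8
```

A lateral force builds up slowly in +x, so my feed line is slightly off in slope. I'll correct it as I go.

Emit:
carry_out(
  series=[
    {"delta_pos":[0.25,1.5,0],"turn":[0,0,0],"hand":0.1},
    {"delta_pos":[0.4,3,0],"turn":[0,0,0],"hand":0.1},
    {"delta_pos":[0.5,4.5,0],"turn":[0,0,0],"hand":0.1},
  ],
)

```text
clock: 15.4
eef_pos: [601.7, 104.3, 25.0]
eef_rot: [3.141, 0.0, 1.543]
wrist_force: [2.4, -4.9, -0.5]
finger_gap: 17.7
```

Emit:
carry_out(
  series=[
    {"delta_pos":[0.1,1.5,0],"turn":[0,0,0],"hand":0.1},
    {"delta_pos":[0.15,3,0],"turn":[0,0,0],"hand":0.1},
    {"delta_pos":[0.2,4.5,0],"turn":[0,0,0],"hand":0.1},
  ],
)

```text
clock: 15.78
eef_pos: [601.9, 108.8, 25.0]
eef_rot: [3.141, 0.0, 1.543]
wrist_force: [2.4, -5.6, 0.5]
finger_gap: 17.8
```

Emit:
carry_out(
  series=[
    {"delta_pos":[0.05,1,0],"turn":[0,0,0],"hand":0.1},
    {"delta_pos":[0.1,2,0],"turn":[0,0,0],"hand":0.1},
    {"delta_pos":[0.1,3,0],"turn":[0,0,0],"hand":0.1},
  ],
)

```text
clock: 16.15
eef_pos: [602.0, 111.8, 25.1]
eef_rot: [3.141, 0.0, 1.543]
wrist_force: [2.9, -5.7, -0.1]
finger_gap: 18.1
```

```bash
python3 look.py 8
```

```text
16.15 [601.99 111.76  25.05] [3.1408e+00 1.0000e-04 1.5426e+00] [ 2.86 -5.71 -0.15] 18.141063243935726
```

View pics/c8.png

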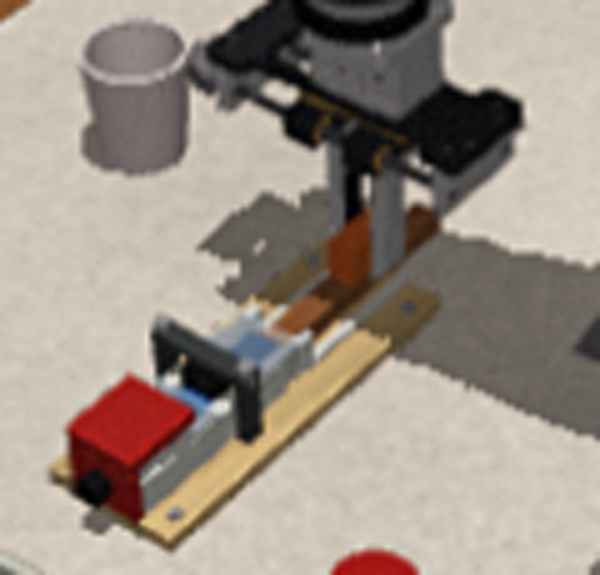

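Sliding takes a steady 5.6 N or so. Now I feel for the stop in 1 mm steps.

Emit:
carry_out(
  series=[
    {"delta_pos":[0,1,0],"turn":[0,0,0],"hand":0.1},
    {"delta_pos":[0,2,0],"turn":[0,0,0],"hand":0.1},
  ],
)

```text
clock: 16.45
eef_pos: [602.0, 113.8, 25.1]
eef_rot: [3.141, 0.0, 1.542]
wrist_force: [3.3, -5.7, 0.2]
finger_gap: 17.7
```

Emit:
carry_out(
  series=[
    {"delta_pos":[0.05,1,0],"turn":[0,0,0],"hand":0.1},
    {"delta_pos":[0.1,2,0],"turn":[0,0,0],"hand":0.1},
  ],
)

```text
clock: 16.7
eef_pos: [602.1, 115.8, 25.0]
eef_rot: [3.141, 0.0, 1.543]
wrist_force: [2.2, -5.6, -0.1]
finger_gap: 17.8
```

Emit:
carry_out(
  series=[
    {"delta_pos":[0,1,0],"turn":[0,0,0],"hand":0.1},
    {"delta_pos":[0,2,0],"turn":[0,0,0],"hand":0.1},
  ],
)

```text
clock: 16.95
eef_pos: [602.1, 117.8, 25.0]
eef_rot: [3.141, 0.0, 1.543]
wrist_force: [3.0, -5.3, -0.4]
finger_gap: 17.8
```

Emit:
carry_out(
  series=[
    {"delta_pos":[0.05,1,0],"turn":[0,0,0],"hand":0.1},
    {"delta_pos":[0.1,2,0],"turn":[0,0,0],"hand":0.1},
  ],
)

```text
clock: 17.2
eef_pos: [602.2, 119.8, 25.0]
eef_rot: [3.141, 0.0, 1.543]
wrist_force: [2.9, -5.4, -0.1]
finger_gap: 17.7
```

Emit:
carry_out(
  series=[
    {"delta_pos":[0,1,0],"turn":[0,0,0],"hand":0.1},
    {"delta_pos":[0,1.7,0],"turn":[0,0,0],"hand":0.1},
  ],
)

```text
clock: 17.45
eef_pos: [602.2, 121.5, 25.0]
eef_rot: [3.141, 0.0, 1.543]
wrist_force: [3.2, -4.6, -0.4]
finger_gap: 17.8
```

Emit:
carry_out(
  series=[
    {"delta_pos":[0.05,1,0],"turn":[0,0,0],"hand":0.1},
    {"delta_pos":[0.1,2,0],"turn":[0,0,0],"hand":0.1},
  ],
)

```text
clock: 17.7
eef_pos: [602.2, 123.5, 25.0]
eef_rot: [3.141, 0.0, 1.543]
wrist_force: [3.2, -4.7, -0.4]
finger_gap: 17.9
```

Emit:
carry_out(
  series=[
    {"delta_pos":[0.05,1,0],"turn":[0,0,0],"hand":0.1},
    {"delta_pos":[0.1,2,0],"turn":[0,0,0],"hand":0.1},
  ],
)

```text
clock: 17.95
eef_pos: [602.3, 125.5, 25.0]
eef_rot: [3.141, 0.0, 1.543]
wrist_force: [2.1, -4.5, -0.7]
finger_gap: 17.8
```

Emit:
carry_out(
  series=[
    {"delta_pos":[0.05,1,0],"turn":[0,0,0],"hand":0.1},
    {"delta_pos":[0.1,2,0],"turn":[0,0,0],"hand":0.1},
  ],
)

```text
clock: 18.2
eef_pos: [602.4, 127.6, 25.0]
eef_rot: [3.141, 0.0, 1.543]
wrist_force: [2.3, -4.9, 0.8]
finger_gap: 17.4
```

Emit:
carry_out(
  series=[
    {"delta_pos":[0.05,1,0],"turn":[0,0,0],"hand":0.1},
    {"delta_pos":[0.1,2,0],"turn":[0,0,0],"hand":0.1},
  ],
)

```text
clock: 18.45
eef_pos: [602.5, 129.5, 25.0]
eef_rot: [3.141, 0.0, 1.543]
wrist_force: [2.0, -4.5, -1.0]
finger_gap: 17.9
```

Emit:
carry_out(
  series=[
    {"delta_pos":[0.05,1,0],"turn":[0,0,0],"hand":0.1},
    {"delta_pos":[0.1,2,0],"turn":[0,0,0],"hand":0.1},
  ],
)

```text
clock: 18.7
eef_pos: [602.6, 131.5, 25.0]
eef_rot: [3.141, 0.0, 1.543]
wrist_force: [2.7, -5.2, -0.4]
finger_gap: 17.4
```

Emit:
carry_out(
  series=[
    {"delta_pos":[0.05,1,0],"turn":[0,0,0],"hand":0.1},
    {"delta_pos":[0.1,2,0],"turn":[0,0,0],"hand":0.1},
  ],
)

```text
clock: 18.95
eef_pos: [602.7, 133.4, 25.0]
eef_rot: [3.141, 0.0, 1.543]
wrist_force: [1.7, -7.3, 0.8]
finger_gap: 17.6
```

The force is rising (7.3 N against about 4.8 N sliding), so this is probably the stop. Smaller steps from here.

Emit:
carry_out(
  series=[
    {"delta_pos":[0,0.5,0],"turn":[0,0,0],"hand":0.1},
    {"delta_pos":[0,0.5,0],"turn":[0,0,0],"hand":0.1},
  ],
)

```text
clock: 19.2
eef_pos: [602.7, 133.7, 25.0]
eef_rot: [3.141, 0.001, 1.543]
wrist_force: [1.5, -6.4, 1.2]
finger_gap: 17.7
```

Emit:
carry_out(
  series=[
    {"delta_pos":[0,0.5,0],"turn":[0,0,0],"hand":0.1},
    {"delta_pos":[0,0.5,0],"turn":[0,0,0],"hand":0.1},
  ],
)

```text
clock: 19.45
eef_pos: [602.7, 134.0, 25.1]
eef_rot: [3.141, 0.001, 1.543]
wrist_force: [0.8, -9.4, 1.0]
finger_gap: 17.8
```

Emit:
carry_out(
  series=[
    {"delta_pos":[0,0.5,0],"turn":[0,0,0],"hand":0.1},
    {"delta_pos":[0,0.5,0],"turn":[0,0,0],"hand":0.1},
  ],
)

```text
clock: 19.7
eef_pos: [602.7, 134.2, 25.1]
eef_rot: [3.141, 0.001, 1.542]
wrist_force: [1.8, -9.7, 1.5]
finger_gap: 17.6
```

Emit:
carry_out(
  series=[
    {"delta_pos":[0,0.5,0],"turn":[0,0,0],"hand":0.1},
    {"delta_pos":[0,0.5,0],"turn":[0,0,0],"hand":0.1},
  ],
)

```text
clock: 19.95
eef_pos: [602.7, 134.6, 25.1]
eef_rot: [3.141, 0.001, 1.542]
wrist_force: [2.2, -12.4, 1.8]
finger_gap: 17.2
```

At 12.4 N it is about 7.5 N above sliding. I'll hold it there.

Emit:
carry_out(
  series=[
    {"delta_pos":[0,0.2,0],"turn":[0,0,0],"hand":0.1},
    {"delta_pos":[0,0.2,0],"turn":[0,0,0],"hand":0.1},
    {"delta_pos":[0,0.2,0],"turn":[0,0,0],"hand":0.1},
  ],
)

```text
clock: 20.32
eef_pos: [602.7, 134.6, 25.1]
eef_rot: [3.141, 0.002, 1.542]
wrist_force: [1.7, -12.8, 1.2]
finger_gap: 17.9
```

Emit:
carry_out(
  series=[
    {"delta_pos":[0,0,0],"turn":[0,0,0],"hand":0.1},
    {"delta_pos":[0,0,0],"turn":[0,0,0],"hand":0.1},
    {"delta_pos":[0,0,0],"turn":[0,0,0],"hand":0.1},
  ],
)

```text
clock: 20.7
eef_pos: [602.7, 134.6, 25.1]
eef_rot: [3.141, 0.002, 1.542]
wrist_force: [1.7, -12.7, 2.2]
finger_gap: 17.9
```

Held for 0.75 s at a steady 12.7 N, with the batten's front near guide x ≈ 208 mm, within the expected 190–210 plus the stop's give. Now I retreat straight back out.

Emit:
carry_out(
  series=[
    {"delta_pos":[0,-3,0],"turn":[0,0,0],"hand":0.1},
    {"delta_pos":[-0.3,-10,0],"turn":[0,0,0],"hand":0.1},
    {"delta_pos":[-0.9,-25,0],"turn":[0,0,0],"hand":0.1},
    {"delta_pos":[-1.7,-50,0],"turn":[0,0,0],"hand":0.1},
    {"delta_pos":[-2.5,-80,0],"turn":[0,0,0],"hand":0.1},
    {"delta_pos":[-3.3,-110,0],"turn":[0,0,0],"hand":0.1},
    {"delta_pos":[-4.2,-140,0],"turn":[0,0,0],"hand":0.1},
    {"delta_pos":[-4.5,-150,0],"turn":[0,0,0],"hand":0.1},
  ],
)

```text
clock: 21.7
eef_pos: [597.7, -16.0, 24.9]
eef_rot: [-3.141, -0.0, 1.541]
wrist_force: [-0.0, -0.4, -1.1]
finger_gap: 18.2
```

```bash
python3 look.py 9; python3 - <<'E'
from h import *
im=camera("top")[...,::-1].copy();cv2.imwrite("pics/c9t.png",cv2.resize(im[130:250,150:330],None,fx=4,fy=4,interpolation=cv2.INTER_CUBIC))
E
```

```text
21.7 [597.73 -16.04  24.94] [-3.1415e+00 -1.0000e-04  1.5409e+00] [-0.03 -0.43 -1.11] 18.157455951692363
```

View pics/c9.png

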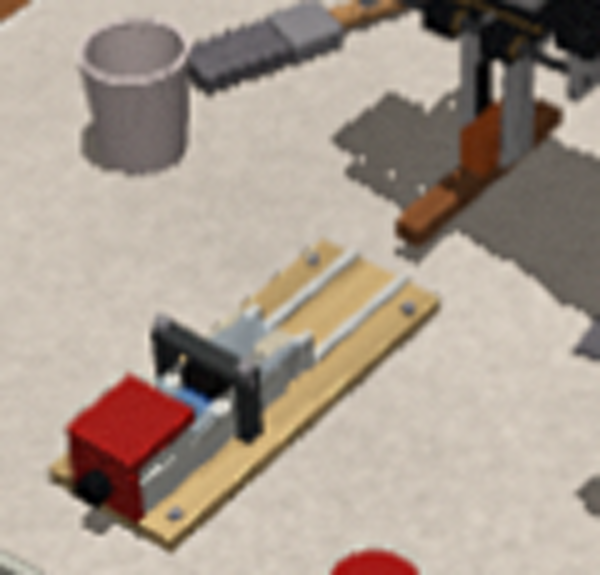

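View pics/c9t.png

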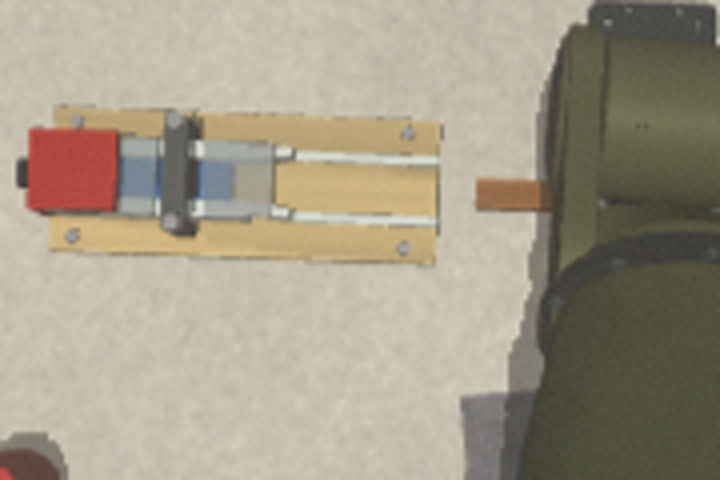

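The top view shows the batten home under the roller and housing, with its rear at crop x≈234 (guide ≈ 128 mm). The stick is free of the guide. I'll take it back to the mat.

Emit:
carry_out(
  series=[
    {"delta_pos":[0,0,40],"turn":[0,0,0],"hand":0.1},
    {"delta_pos":[-30,0,67],"turn":[0,0,0.04],"hand":0.1},
    {"delta_pos":[-75,-2,67],"turn":[0,0,0.08],"hand":0.1},
    {"delta_pos":[-120,-4,67],"turn":[0,0,0.12],"hand":0.1},
    {"delta_pos":[-160,-5,55],"turn":[0,0,0.14],"hand":0.1},
    {"delta_pos":[-160,-5,30],"turn":[0,0,0.14],"hand":0.1},
    {"delta_pos":[-160,-5,5],"turn":[0,0,0.14],"hand":0.1},
    {"delta_pos":[-160,-5,-5],"turn":[0,0,0.14],"hand":0.1},
  ],
)

```text
clock: 22.8
eef_pos: [437.5, -18.5, 19.1]
eef_rot: [-3.14, -0.0, 1.684]
wrist_force: [0.2, 0.4, -0.9]
finger_gap: 17.6
```

Emit:
carry_out(
  series=[
    {"delta_pos":[0,0,-4],"turn":[0,0,0],"hand":0.1},
    {"delta_pos":[0,0,-7.5],"turn":[0,0,0],"hand":0.1},
    {"delta_pos":[0,0,-7.5],"turn":[0,0,0],"hand":0.1},
  ],
)

```text
clock: 23.18
eef_pos: [438.3, -19.2, 12.8]
eef_rot: [3.141, 0.0, 1.683]
wrist_force: [-0.2, 0.4, -0.4]
finger_gap: 18.0
```

Emit:
carry_out(
  series=[
    {"delta_pos":[0,-1,3],"turn":[0,0,0],"hand":0.1},
    {"delta_pos":[0,-5,3],"turn":[0,0,0],"hand":0.1},
    {"delta_pos":[0,-5,0],"turn":[0,0,0],"hand":0.1},
    {"delta_pos":[0,-5,-0.6],"turn":[0,0,0],"hand":0.1},
    {"delta_pos":[0,-5,-0.6],"turn":[0,0,0],"hand":0.1},
  ],
)

```text
clock: 23.8
eef_pos: [438.2, -24.6, 12.5]
eef_rot: [3.141, 0.0, 1.683]
wrist_force: [-5.8, -2.7, 14.8]
finger_gap: 18.0
```

Emit:
carry_out(
  series=[
    {"delta_pos":[0,0,0],"turn":[0,0,0],"hand":0.4},
    {"delta_pos":[0,0,0],"turn":[0,0,0],"hand":0.4},
    {"delta_pos":[0,0,0],"turn":[0,0,0],"hand":0.4},
    {"delta_pos":[0,0,30],"turn":[0,0,0],"hand":0.4},
    {"delta_pos":[0,0,80],"turn":[0,0,0],"hand":0.4},
    {"delta_pos":[0,-60,130],"turn":[0,0,0],"hand":0.4},
    {"delta_pos":[-30,-120,150],"turn":[0,0,0],"hand":0.4},
    {"delta_pos":[-60,-180,150],"turn":[0,0,0],"hand":0.4},
  ],
)

```text
clock: 24.8
eef_pos: [388.3, -183.8, 161.2]
eef_rot: [3.139, 0.002, 1.684]
wrist_force: [0.8, -1.0, 0.1]
finger_gap: 37.4
```

Emit:
carry_out(
  series=[
    {"delta_pos":[-40,-60,0],"turn":[0,0,0],"hand":0.4},
    {"delta_pos":[-80,-110,0],"turn":[0,0,0],"hand":0.4},
    {"delta_pos":[-120,-150,0],"turn":[0,0,0],"hand":0.4},
    {"delta_pos":[-120,-150,0],"turn":[0,0,0],"hand":0.4},
  ],
)

```text
clock: 25.3
eef_pos: [266.2, -334.3, 159.6]
eef_rot: [-3.141, -0.0, 1.678]
wrist_force: [0.1, -0.1, -0.0]
finger_gap: 37.4
```

```bash
python3 - <<'E'
from h import *
s=read_state();print(s["clock"],s["eef_pos"].round(1),s["wrist_force"].round(2),s["finger_gap"])
for n in("side","top"): cv2.imwrite(f"pics/{n}10.png",camera(n)[...,::-1])
a=cv2.imread("pics/top10.png")
cv2.imwrite("pics/c10t.png",cv2.resize(a[140:275,145:355],None,fx=3.7,fy=3.7,interpolation=cv2.INTER_CUBIC))
E
```

```text
25.3 [ 266.2 -334.3  159.6] [ 0.15 -0.13 -0.03] 37.36883896872901
```

View pics/c10t.png

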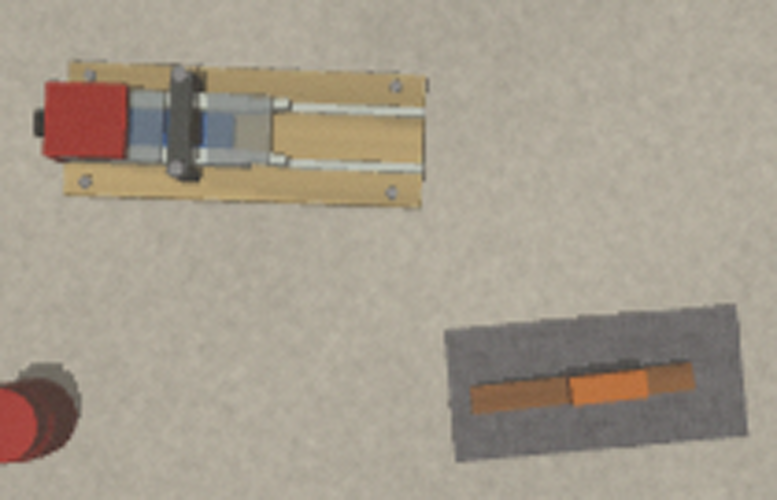

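View pics/side10.png

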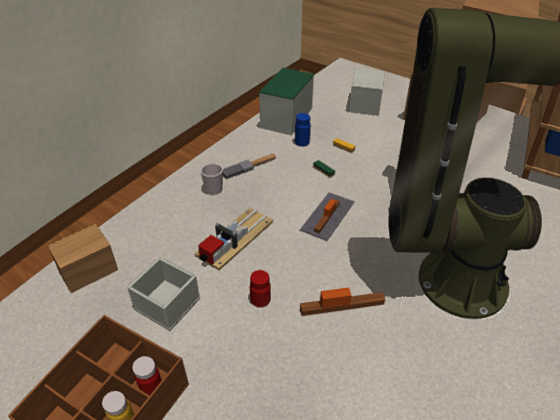

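The top view shows the stick flat and wholly on the mat (crop 470–695, 360–413), and the batten under the cover with its rear at guide ≈ 127 mm. In the side view the other things look unmoved. The gripper is clear and the clock reads 25 s.

```bash
python3 -c "
from cell import *
print(sign_off())"
```

```text
the job is handed in; nothing more can be done
None
```

The job is done and handed in at about 25 s of the 69 s allowed. The hand-in gives no verdict, so the result rests on my own checks.

- **Placing:** I laid the blue batten flat and lengthwise on the infeed, centred between the lips and clear of the mouth.
- **Pushing:** I pushed it with the small orange stick from the mat. It met the roller at guide x of about 151 mm and then slid at about 4.5–5.7 N.
- **Seating:** The force rose steadily near guide x of about 206–208 mm, which I took to be the stop. I held 12.7 N, about 7.5 N above sliding, for 0.75 s. Every push reading stayed below 13 N, but readings come only at the end of each move call.
- **Stick returned:** I drew the stick straight back and laid it flat on its mat.

**Last checks:** The final top view puts the batten's rear at about 127 mm along the guide, against about 128 mm felt through the arm. The stick lies wholly on the mat, nothing else looks moved, and the gripper is clear with the wrist force near zero.

**Disagreements:**
- The two cameras differed by up to about 2–3 mm.
- A sideways rub of about 2–3 N showed while sliding, even after I corrected the feed line.
- Pressing the stick onto the mat briefly read about 15 N on the wrist.

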